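Load the incubator's temperature-check tray

TASK

Load the steel incubator tray for its temperature check: stand the narrow-necked bottle midway between the square logger and the round sensor block; lay the large dish straight in front of the round sensor block (on its robot side) and stand the wide jar straight behind the bottle, each with a gap of about 30 mm; and put the small dish centred on the jar's lid. In front and behind run along the tray's own sides. Keep everything upright, let go of it all, and leave the stopper on the bench and the little puck on the tray where they are.

Things in the scene. Friction and masses are not known exactly. Their poses are not given: they have to be found in the camera images.
- tray: Shallow stainless steel tray, fixed to the bench, 290 (its x) by 320 (its y) mm, rim 14 mm high, walls 3 mm thick, inner floor 4 mm above the bench. Origin at the centre of its underside; x points away from the robot (behind), y to the robot's left, turned by up to 0.2 rad. The logger and the sensor block stand on its y axis, 110 mm either side of its centre; which is on which side varies.
- logger: Square white temperature logger with a dark display on top, 50 by 50 by 36 mm, fixed on the tray floor. Origin at the centre of its underside, axes as the tray's.
- sensor: Round plain aluminium sensor block with three dark dots on top, 50 mm in diameter, 36 mm high, fixed on the tray floor. Origin at the centre of its underside, axes as the tray's.
- bottle_mid (a point): Loose amber bottle with a paper label and narrow white cap, 80 mm high: body 48 mm in diameter up to 46 mm, then a sloping shoulder, cap 31 mm in diameter from 60 to 80 mm. About 0.14 kg. Point on its axis half-way up (40 mm above its foot), z up.
- jar_mid (a point): Loose squat amber jar with a flat white lid of its full width, 56 mm in diameter at the lid (55 mm below), 64 mm high. About 0.16 kg. Point on its axis half-way up (32 mm above its foot), z up.
- big_dish_mid (a point): Loose large closed culture dish, a flat disc with dark red face and pale rim, 64 mm in diameter, 18 mm high. About 45 g. Point at its centre, 9 mm above its underside.
- small_dish_mid (a point): Loose small closed culture dish of the same look, 44 mm in diameter, 16 mm high. About 25 g. Point at its centre, 8 mm above its underside.
- stopper_mid (a point): Bystander: loose dark rubber stopper standing on the bench among the things to be loaded, 28 mm in diameter at the top, 24 mm high. Point at half height. Leave alone.
- puck_mid (a point): Bystander: loose small grey puck on the tray floor near a far corner, 24 mm in diameter, 12 mm high. Point at half height. Leave alone.
Mind the look-alikes: they are no part of the job. Leave any purple look-alike of the part that bears small_dish_mid alone. What is shaped like the logger but purple is not meant.

How it is judged (in metres and radians):
At the end, for the whole second after the job is handed in: On the tray: bottle midway between logger and block (13 mm; 15 mm across), large dish 15-45 mm in front of the block (15 mm sideways), jar 15-45 mm behind the bottle (22 mm off tray midline), small dish on its lid (12 mm). Upright, still, released; stopper, puck within 30 mm (horizontal distance between bottle_mid and logger below 0.123 m and horizontal distance between bottle_mid and sensor below 0.123 m and x of bottle_mid in the frame of logger between -0.015 and 0.015 m and x of big_dish_mid in the frame of sensor between -0.102 and -0.072 m and y of big_dish_mid in the frame of sensor between -0.015 and 0.015 m and horizontal distance between jar_mid and bottle_mid between 0.067 and 0.097 m and y of jar_mid in the frame of tray between -0.022 and 0.022 m and x of jar_mid in the frame of tray above 0.04 m and horizontal distance between small_dish_mid and jar_mid below 0.012 m and z of small_dish_mid in the frame of jar_mid between 0.036 and 0.044 m and z of bottle_mid in the frame of tray between 0.04 and 0.048 m and z of jar_mid in the frame of tray between 0.032 and 0.04 m and z of big_dish_mid in the frame of tray between 0.009 and 0.017 m and angle between each of bottle_mid, jar_mid, big_dish_mid, small_dish_mid's own z axis and vertical below 0.1 rad and linear speed of each of bottle, jar, big_dish, small_dish below 0.02 m/s and distance of each of stopper_mid, puck_mid from where it was at the start of the episode below 0.03 m); the robot touches nothing.
It fails at once if something being loaded is tipped by more than 35 degrees (angle between any of bottle_mid, jar_mid, big_dish_mid, small_dish_mid's own z axis and vertical above 0.61 rad).
It fails at once if the stopper is displaced by more than 30 mm (distance of stopper_mid from where it was at the start of the episode above 0.03 m).
It fails at once if the puck is displaced by more than 30 mm (distance of puck_mid from where it was at the start of the episode above 0.03 m).
It also fails if it takes over 120 s, if anything falls off the work surface, if the arm or the gripper's body presses on something with over 40 N, if the wrist force passes 120 N, or if a joint passes its speed limit or range.

ROBOT

A 6-joint arm with a two-finger parallel gripper is mounted at the origin on the work surface. World frame = base frame: x ahead of the robot, y to its left, z up, the work surface at z = 0. Lengths are in mm, angles in rad, forces in N, time in s.
With the tool pointing down it reaches from about 400 to 925 mm from the base axis. Payload 12.5 kg.
Tool frame: the origin (TCP) lies on the mounting face of the last link; the fingertips stand 190 mm ahead of it and the grasp point (between the pads) lies 171 mm ahead of it (env.tcp_to_tips is the distance from the TCP to the fingertips, in mm); x points along the fingers, y is the direction in which the jaws open and shut, and the axes are right-handed (so a half turn about x gives the same grasp; the last joint's range is limited). The gripper opens to 95 mm and grips with 3 to 60 N. Pads are 20 mm wide; open, the fingers measure 119 mm over their backs; the gripper's body (75 mm by 180 mm) begins 59 mm behind the grasp point.
Start: joints at [1.011, 0.491, 1.559, -0, 1.092, -0.106], TCP at [273.968, 561.753, 404.761] pointing down, gripper open.
Joint ranges: [-3.1, 3.1], [-0.84, 2.19], [0.05, 2.79], [-1.13, 4.28], [0.06, 2.93], [-2.69, 2.69]. Speed limits (rad/s): [2.22, 2.22, 2.79, 3.14, 3.14, 3.14].

INTERFACE

Orientations are given as [roll, pitch, yaw] about the fixed x, y, z axes, in that order (R = Rz(yaw) Ry(pitch) Rx(roll)).
In Python, from cell import monitor, cams, job, env gives the robot as it stands. The module is installed in compiled form; this text tells all that it offers.
- The arm moves only by the tool apply_moves, never from a script. Its argument "series" is a list of rows, each a list of 3 entries, a list of its own where there are three numbers: the closure, from -1 (fully open) to 1 (shut), so that 0 is half open, then the shift along the tool's x, y, z in cm, then the turn about the tool's x in rad. A call has 1 to 20 rows; each row is the pose to reach, as a shift and turn from the pose commanded when the call began, along the tool's axes at that moment; what a row does not reach only later rows make up. A row lasts 1/8 s, in which the tool goes at most 62.5 mm and 10.7 degrees, less where a joint would pass 70% of its speed; a pose out of reach is approached as far as the arm can. A call with a gripper value outside its range is refused whole. The fingers move at their own pace and stop on an object; the grip force is fixed at half the most. Time passes only in rows, so rows that repeat a pose let the fingers close. It gives the time, the measured TCP pose, the force and the opening at its end, in the units of the state.
- monitor.state(): the state, without advancing time (a new reading comes with each control period).
- cams.read_camera(name): name is "scene" or "top" or "wrist"; returns a dict with "image" (400x640x3 uint8, red, green, blue), "fx", "fy", "cx", "cy" (pixels), "position" and "orientation" of the camera in the world. Camera axes: x right, y down, z forward; pixel columns grow to the right and rows downward; lengths in mm; the calibration is good to about 2 mm. A picture is of the moment at which its call begins. There is no depth.
- job.job_done(): hands the job in, once; it reports no verdict.
The state is a dict: "t": time; "joints": joint angles; "qvel": joint speeds; "tau": joint torques, N m; "eef_pos": TCP position; "tcp_rot": TCP orientation; "ft_force": force on the tool from outside, world axes, zero at the start; "moment": the same for the moment, N m; "opening": opening from 0.0 (shut) to 1.0 (fully open).
Only numpy, scipy, OpenCV 4.12 (cv2) and the standard library are available. Lean on these libraries where they do the work, as an engineer would, in place of code of your own. Each camera call takes 0.05 s, during which the arm holds its last target. There are 200 camera calls.

## Working session

There is one attempt and no reset: what is moved stays moved. The work goes in short steps, Python scripts to look and compute and a tool call to move; the robot and the scene stay as the last step left them, time stands still between calls to the robot, and variables do not carry over. Pictures are saved under pics/ and viewed, about 12 in all and at most 16, crops included, and the job is handed in when it is done.

Besides the shell and the picture viewer there is one more tool, called by a JSON object that holds its "method" and its "body", one argument or row to a line. apply_moves: Moves the arm, as the interface text tells. Its arguments: {"type":"object","properties":{"series":{"type":"array"}},"required":["series"]}

```bash
mkdir -p pics; ls; cat > h.py <<'E'
import numpy as np, cv2
from cell import monitor,cams,job,env
def snap(n,f):
    c=cams.read_camera(n); cv2.imwrite('pics/'+f,c['image'][:,:,::-1]); 
    np.savez('pics/'+f+'.npz',**{k:np.array(v) for k,v in c.items()}); return c
E
python3 - <<'E'
from h import *
for n in ['top','scene']:
    c=snap(n,n+'0.png'); print(n,{k:v for k,v in c.items() if k!='image'})
print(monitor.state())
E
```

```text
pics
top {'fx': 375.5880167719546, 'fy': 375.5880167719546, 'cx': 319.59283431588943, 'cy': 190.49147081758397, 'position': array([432.43394326,  12.23873326, 796.9887304 ]), 'orientation': array([-2.94408965, -0.02619299, -1.58827943])}
scene {'fx': 389.53423337831447, 'fy': 389.53423337831447, 'cx': 324.35195272967906, 'cy': 196.23635410460807, 'position': array([1187.4347853 , -359.46878345,  652.40122676]), 'orientation': array([-2.27317379, -0.01678136,  1.02005205])}
{'t': 0.1, 'joints': array([ 1.01138216e+00,  4.91464065e-01,  1.55941761e+00,  2.92617926e-06,
        1.09169845e+00, -1.05576465e-01]), 'qvel': array([-0.00047515, -0.00158412, -0.00093029,  0.00012622, -0.00011054,
        0.00276119]), 'tau': array([ 3.01769054e-03, -6.13624763e+01, -2.58605826e+01,  6.93371077e-02,
        4.70828195e-02, -6.32073807e-05]), 'eef_pos': array([273.95457888, 561.71207072, 404.23195003]), 'tcp_rot': array([-1.67900112,  1.56980886, -2.13284017]), 'ft_force': array([ 0.47375173,  0.73009978, -0.04857045]), 'moment': array([-0.03032354,  0.01785135, -0.03251569]), 'opening': 1.0022995988934376}
```

View pics/top0.png

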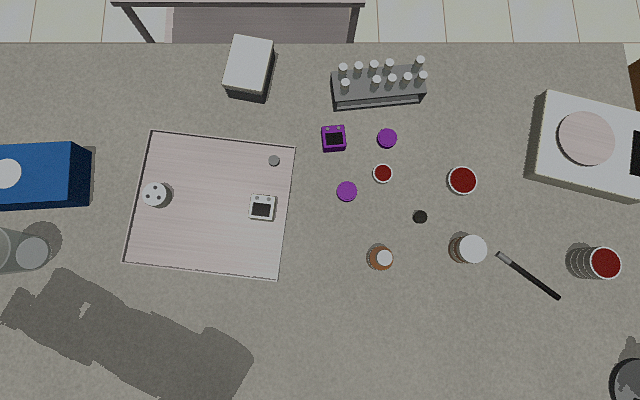

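View pics/scene0.png

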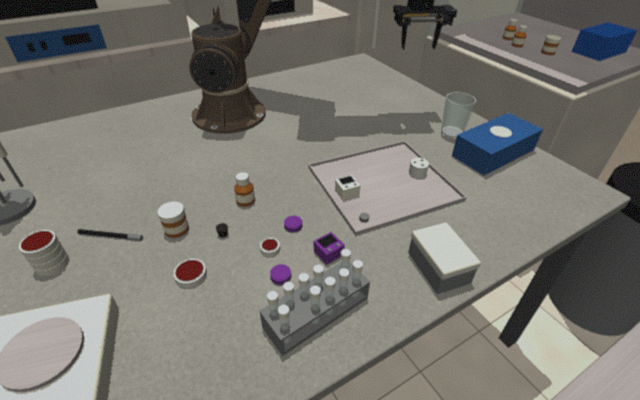

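The top view shows the tray at left, with corners (151,130), (296,147), (278,280) and (122,262). On it are the sensor (155,194), the logger (262,207) and the puck (274,160).

Candidates for each part:
- **Small dish:** red at (383,173). The purple discs at (387,138) and (346,191) are look-alikes.
- **Large dish:** red at (462,180). The dish stack at (605,263) is decor.
- **Bottle:** (381,258).
- **Jar:** (470,249).
- **Stopper:** (420,216). Leave alone.
- **Logger:** white at (262,207). The purple one at (334,138) is not meant.

I'll check these choices in a close crop.

```bash
python3 - <<'E'
import cv2
im=cv2.imread('pics/top0.png')
cv2.imwrite('pics/c1.png',cv2.resize(im[120:280,320:500],None,fx=4,fy=4,interpolation=cv2.INTER_CUBIC)[:600])
cv2.imwrite('pics/c2.png',cv2.resize(im[120:290,110:310],None,fx=3.5,fy=3.5,interpolation=cv2.INTER_CUBIC))
E
```

```text
(no output)
```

View pics/c1.png

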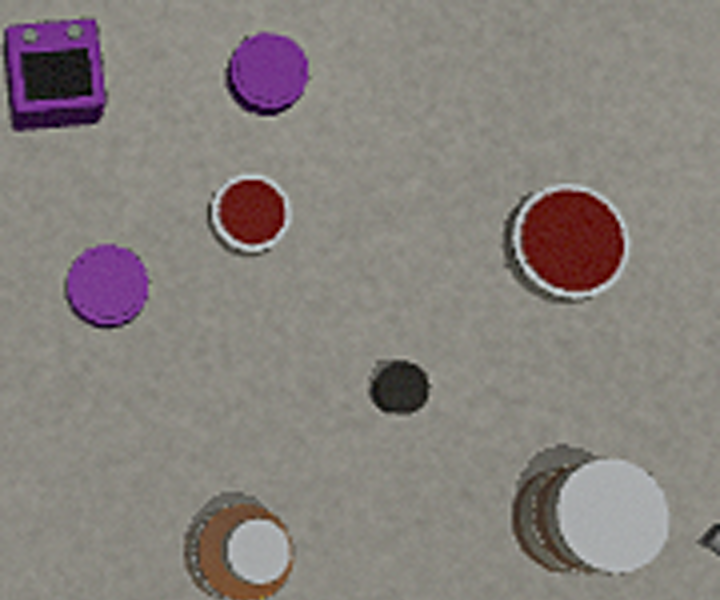

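View pics/c2.png

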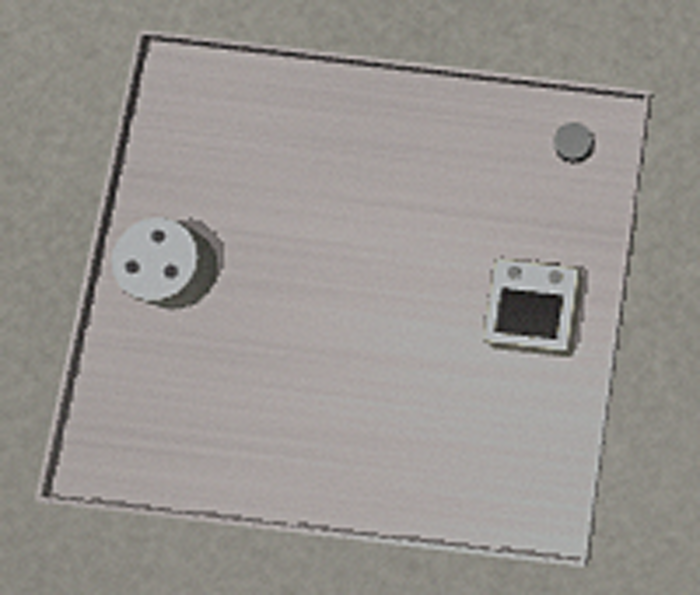

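Crop 1 shows the red small dish with pale rim at (251,212), the big dish at (571,241), the bottle cap at (259,551), the jar lid at (613,516) and the stopper at (401,387). The purple discs are clearly different. Crop 2 shows the tray corners, the sensor top at (155,259), the logger top at (532,303) and the puck at (574,141).

```bash
cat >> h.py <<'E'
from scipy.spatial.transform import Rotation as Ro
def ray(c,u,v,z):
    R=Ro.from_euler('xyz',c['orientation']).as_matrix(); p=np.array(c['position'])
    d=R@[(u-c['cx'])/c['fx'],(v-c['cy'])/c['fy'],1]; return p+d*(z-p[2])/d[2]
def proj(c,P):
    R=Ro.from_euler('xyz',c['orientation']).as_matrix(); q=R.T@(np.array(P)-c['position']); return q[:2]/q[2]*c['fx']+[c['cx'],c['cy']]
E
python3 - <<'E'
from h import *
np.set_printoptions(precision=1,suppress=True)
c=np.load('pics/top0.png.npz'); s=np.load('pics/scene0.png.npz')
def f(u,v,k,ox,oy,z): return ray(c,ox+(u+.5)/k-.5,oy+(v+.5)/k-.5,z)
A={'bottle':(259,551,80),'jar':(613,516,64),'big':(571,241,18),'small':(251,212,16),'stop':(401,387,24),'purp':(268,72,16),'purp2':(108,285,16)}
B={'fl':(146,36,14),'fr':(650,95,14),'nr':(586,564,14),'nl':(42,496,14),'sensor':(155,259,40),'logger':(532,303,40),'puck':(574,141,16)}
P={k:f(a,b,4,320,120,z) for k,(a,b,z) in A.items()}
P.update({k:f(a,b,3.5,110,120,z) for k,(a,b,z) in B.items()})
for k in P: print(k,P[k],'scene px',proj(s,P[k]))
cs=[P[k][:2] for k in('fl','fr','nr','nl')]
print('centre',np.mean(cs,0),'sides',[np.linalg.norm(cs[i]-cs[i-1]) for i in range(4)])
m=(P['sensor']+P['logger'])/2; d=(P['sensor']-P['logger'])[:2]
print('mid',m,np.linalg.norm(d),'yaw',np.arctan2(-d[0],d[1]), [np.arctan2(-(a-b)[0],(a-b)[1]) for a,b in((cs[0],cs[1]),(cs[3],cs[2]))],[np.arctan2((a-b)[1],(a-b)[0]) for a,b in((cs[0],cs[3]),(cs[1],cs[2]))])
R=Ro.from_euler('xyz',monitor.state()['tcp_rot']).as_matrix();print(R.round(4))
E
```

```text
bottle [ 445.3 -129.2   80. ] scene px [241.  174.7]
jar [ 459.4 -306.8   64. ] scene px [169.7 207.9]
big [ 607.5 -318.4   18. ] scene px [188.6 268.1]
small [ 625.9 -146.7   16. ] scene px [268.5 243. ]
stop [ 529.2 -219.    24. ] scene px [221.1 225.6]
purp [ 704.8 -160.1   16. ] scene px [279.1 269.7]
purp2 [586.9 -68.4  16. ] scene px [291.7 219.9]
fl [727.3 352.   14. ] scene px [462.5 195.5]
fr [686.3  40.   14. ] scene px [353.6 229.7]
nr [403.6  78.3  14. ] scene px [307.3 163.3]
nl [447.6 391.9  14. ] scene px [403.3 140.6]
sensor [581.2 326.1  40. ] scene px [418.1 161.6]
logger [552.5 108.   40. ] scene px [346.2 180.8]
puck [656.6  86.7  16. ] scene px [362.5 214.5]
centre [566.2 215.5] sides [np.float64(282.5709194442956), np.float64(314.6541021141075), np.float64(285.33069041618967), np.float64(316.6723579537978)]
mid [566.8 217.1  40. ] 219.91013845394318 yaw -0.13093961969027054 [np.float64(-0.13072564846678955), np.float64(-0.13948857655595304)] [np.float64(-0.1418266826907466), np.float64(-0.1346883155160117)]
[[-0.   0.4  0.9]
 [-0.   0.9 -0.4]
 [-1.  -0.  -0. ]]
```

```bash
cat >> h.py <<'E'
def plan(wps):
    "wps: (x,y,tip z,jaw angle deg) -> shift cm along tool axes, turn about tool x"
    s=monitor.state(); R=Ro.from_euler('xyz',s['tcp_rot']).as_matrix(); p=s['eef_pos']
    a0=np.degrees(np.arctan2(R[1,1],R[0,1]))
    print('t',round(s['t'],2),'tip',p.round(1)-[0,0,190],'jaw',a0.round(1),'open mm',round(95*s['opening'],1),'j',s['joints'].round(2))
    for x,y,z,a in wps:
        d=R.T@(np.array([x,y,z+190])-p)/10; t=(a0-a+90)%180-90
        print((x,y,z,a),d.round(2),'turn',np.radians(t).round(3))
E
python3 -c "
from h import *
plan([(480,200,220,82.3),(445,-129,150,82.3),(445,-129,9,82.3)])"
```

```text
t 0.1 tip [274.  561.7 214.2] jaw 64.0 open mm 95.2 j [ 1.01  0.49  1.56  0.    1.09 -0.11]
(480, 200, 220, 82.3) [ -0.56 -23.48  34.38] turn -0.319
(445, -129, 150, 82.3) [  6.47 -54.57  45.66] turn -0.319
(445, -129, 9, 82.3) [ 20.57 -54.56  45.66] turn -0.319
```

{"method": "apply_moves", "body": {
  "series": [
    [-1,[-0.5,-23.5,34.4],-0.319],
    [-1,[-0.5,-23.5,34.4],-0.319],
    [-1,[-0.5,-23.5,34.4],-0.319],
    [-1,[-0.5,-23.5,34.4],-0.319],
    [-1,[-0.5,-23.5,34.4],-0.319],
    [-1,[-0.5,-23.5,34.4],-0.319],
    [-1,[-0.5,-23.5,34.4],-0.319],
    [-1,[6.5,-54.6,45.7],-0.319],
    [-1,[6.5,-54.6,45.7],-0.319],
    [-1,[6.5,-54.6,45.7],-0.319],
    [-1,[6.5,-54.6,45.7],-0.319],
    [-1,[6.5,-54.6,45.7],-0.319],
    [-1,[6.5,-54.6,45.7],-0.319],
    [-1,[6.5,-54.6,45.7],-0.319],
    [-1,[6.5,-54.6,45.7],-0.319],
    [-1,[6.5,-54.6,45.7],-0.319]
  ]
}}

```text
t: 2.1
eef_pos: [445.5, -128.3, 339.9]
tcp_rot: [0.221, 1.571, 0.087]
ft_force: [1.0, -0.1, 0.0]
opening: 0.999
```

```bash
python3 - <<'E'
from h import *
plan([(445,-129,9,82.3)])
c=snap('wrist','w1.png'); print({k:v for k,v in c.items() if k!='image'})
print(proj(c,[445.3,-129.2,80]),proj(c,[529.2,-219,24]))
E
```

```text
t 2.1 tip [ 445.5 -128.3  149.9] jaw 82.4 open mm 94.9 j [-0.42  0.35  2.02  0.    0.77 -1.86]
(445, -129, 9, 82.3) [14.09 -0.08 -0.04] turn 0.001
{'fx': 303.88082310486715, 'fy': 303.88082310486715, 'cx': 311.86310892195246, 'cy': 202.90828976805116, 'position': array([ 364.65360929, -118.28776636,  320.36439094]), 'orientation': array([ 2.84738297e+00, -3.26764956e-04,  1.43816098e+00])}
[311.58789854 212.71191712] [240.91035292 278.16590507]
```

View pics/w1.png

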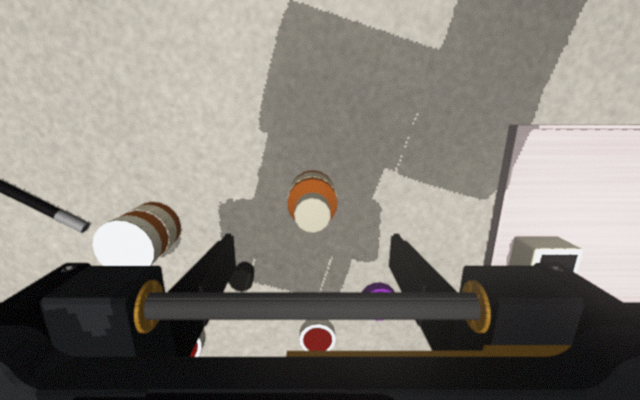

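The wrist view shows the bottle cap at (312,214), against a predicted (311.6,212.7). The stopper at (241,277) also matches. I'll grasp the bottle.

{"method": "apply_moves", "body": {
  "series": [
    [-1,[5,0,0],0],
    [-1,[10,0,0],0],
    [-1,[14.1,0,0],0],
    [-1,[14.1,0,0],0],
    [0.9,[14.1,0,0],0],
    [0.9,[14.1,0,0],0],
    [0.9,[14.1,0,0],0],
    [0.9,[14.1,0,0],0],
    [0.9,[14.1,0,0],0],
    [0.9,[14.1,0,0],0],
    [0.9,[11,0,0],0],
    [0.9,[6,0,0],0],
    [0.9,[1,0,0],0],
    [0.9,[1,0,0],0]
  ]
}}

```text
t: 3.9
eef_pos: [445.5, -129.3, 332.4]
tcp_rot: [-0.281, 1.565, -0.416]
ft_force: [-0.1, -0.2, -1.7]
opening: 0.501
```

```bash
python3 - <<'E'
from h import *
plan([(505,50,140,82.3),(566.5,216.8,120,82.3),(566.5,216.8,13.5,82.3)]); print(monitor.state()['ft_force'])
E
```

```text
t 3.9 tip [ 445.5 -129.3  142.4] jaw 82.3 open mm 47.6 j [-0.43  0.37  2.03  0.    0.74 -1.86]
(505, 50, 140, 82.3) [ 0.23 18.57  3.49] turn -0.0
(566.5, 216.8, 120, 82.3) [ 2.23 35.93  7.33] turn -0.0
(566.5, 216.8, 13.5, 82.3) [12.88 35.95  7.27] turn -0.0
[-0.0548203  -0.22756738 -1.70723646]
```

{"method": "apply_moves", "body": {
  "series": [
    [0.9,[1.5,36,7.3],0],
    [0.9,[1.5,36,7.3],0],
    [0.9,[1.5,36,7.3],0],
    [0.9,[1.5,36,7.3],0],
    [0.9,[1.5,36,7.3],0],
    [0.9,[1.5,36,7.3],0],
    [0.9,[1.5,36,7.3],0],
    [0.9,[1.5,36,7.3],0],
    [0.9,[1.5,36,7.3],0]
  ]
}}

```text
t: 5.03
eef_pos: [565.9, 216.5, 314.2]
tcp_rot: [-2.721, 1.57, -2.857]
ft_force: [0.5, -0.8, -1.6]
opening: 0.499
```

```bash
python3 - <<'E'
from h import *
plan([(566.6,216.8,13.5,82.3)])
E
```

```text
t 5.03 tip [565.9 216.5 124.2] jaw 82.2 open mm 47.4 j [ 0.26  0.57  1.7  -0.    0.88 -1.18]
(566.6, 216.8, 13.5, 82.3) [11.07  0.05  0.07] turn -0.002
```

{"method": "apply_moves", "body": {
  "series": [
    [0.9,[5,0,0],0],
    [0.9,[9,0,0],0],
    [0.9,[10.5,0,0],0],
    [0.9,[11.1,0,0],0],
    [0.9,[11.1,0,0],0],
    [0.9,[11.1,0,0],0],
    [-0.6,[11.1,0,0],0],
    [-0.6,[11.1,0,0],0],
    [-0.6,[11.1,0,0],0],
    [-0.6,[9,0,0],0],
    [-0.6,[4,0,0],0],
    [-0.6,[-3,0,0],0],
    [-0.6,[-3,0,0],0],
    [-0.6,[-3,0,0],0]
  ]
}}

```text
t: 6.78
eef_pos: [565.8, 217.6, 344.9]
tcp_rot: [0.46, 1.57, 0.325]
ft_force: [-0.6, -0.0, -0.7]
opening: 0.797
```

```bash
python3 - <<'E'
from h import *
plan([(459.4,-306.8,150,82.3),(459.4,-306.8,17,82.3),(500,-60,150,82.3)])
E
```

```text
t 6.78 tip [565.8 217.6 154.9] jaw 82.3 open mm 75.7 j [ 0.26  0.53  1.67  0.    0.94 -1.18]
(459.4, -306.8, 150, 82.3) [  0.47 -53.39  -3.5 ] turn -0.0
(459.4, -306.8, 17, 82.3) [ 13.77 -53.39  -3.51] turn -0.0
(500, -60, 150, 82.3) [  0.48 -28.39  -2.8 ] turn -0.0
```

```bash
python3 - <<'E'
from h import *
c=np.load('pics/top0.png.npz'); 
for p in [(497,252),(499,258),(515,267)]: print(ray(c,*p,8).round())
E
```

```text
[ 454. -382.    8.]
[ 441. -385.    8.]
[ 422. -416.    8.]
```

{"method": "apply_moves", "body": {
  "series": [
    [-0.7,[0.5,-28.4,-2.8],0],
    [-0.7,[0.5,-28.4,-2.8],0],
    [-0.7,[0.5,-28.4,-2.8],0],
    [-0.7,[0.5,-28.4,-2.8],0],
    [-0.7,[0.5,-28.4,-2.8],0],
    [-0.7,[0.5,-53.4,-3.5],0],
    [-0.7,[0.5,-53.4,-3.5],0],
    [-0.7,[0.5,-53.4,-3.5],0],
    [-0.7,[0.5,-53.4,-3.5],0],
    [-0.7,[0.5,-53.4,-3.5],0],
    [-0.7,[0.5,-53.4,-3.5],0],
    [-0.7,[0.5,-53.4,-3.5],0],
    [-0.7,[0.5,-53.4,-3.5],0]
  ]
}}

```text
t: 8.4
eef_pos: [460.0, -305.8, 339.6]
tcp_rot: [2.251, 1.571, 2.118]
ft_force: [0.3, -0.4, -0.4]
opening: 0.85
```

```bash
python3 - <<'E'
from h import *
plan([(459.4,-306.8,17,82.3)])
c=snap('wrist','w2.png');print(proj(c,[459.4,-306.8,64]))
c=snap('top','t2.png'); print(proj(c,[566.6,216.8,84]),proj(c,[566.6,216.8,0]))
cv2.imwrite('pics/m2.png',np.hstack([cv2.imread('pics/w2.png')[120:400,200:440],cv2.resize(cv2.imread('pics/t2.png')[120:290,110:310],(500,425))[:280]]))
E
```

```text
t 8.4 tip [ 460.  -305.8  149.6] jaw 82.4 open mm 80.8 j [-0.71  0.47  1.81  0.    0.86 -2.14]
(459.4, -306.8, 17, 82.3) [13.26 -0.12 -0.05] turn 0.001
[311.31130398 206.74227731]
[201.84086564 196.11149945] [212.90622854 203.25504483]
```

View pics/m2.png

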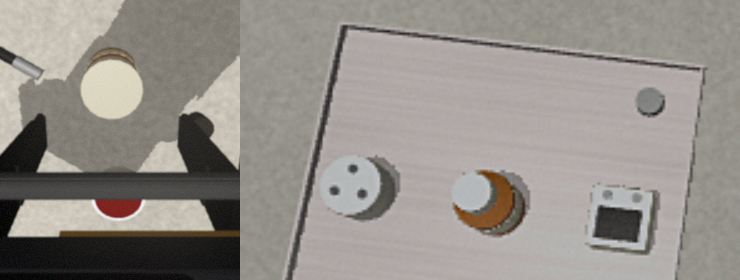

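The jar lid is at wrist (312,208), with (311,207) predicted. The bottle cap is at top (202,196.4), with (201.8,196.1) predicted, so the bottle stands upright where I meant it to. Next is the jar.

{"method": "apply_moves", "body": {
  "series": [
    [-0.7,[5,0,0],0],
    [-0.7,[10,0,0],0],
    [-0.7,[13.2,0,0],0],
    [-0.7,[13.2,0,0],0],
    [0.9,[13.2,0,0],0],
    [0.9,[13.2,0,0],0],
    [0.9,[13.2,0,0],0],
    [0.9,[13.2,0,0],0],
    [0.9,[13.2,0,0],0],
    [0.9,[11,0,0],0],
    [0.9,[6,0,0],0],
    [0.9,[0,0,0],0],
    [0.9,[-1,0,0],0],
    [0.9,[-1,0,0],0]
  ]
}}

```text
t: 10.25
eef_pos: [459.4, -306.6, 349.8]
tcp_rot: [-0.447, 1.57, -0.582]
ft_force: [-0.5, 0.5, -2.6]
opening: 0.582
```

```bash
python3 - <<'E'
from h import *
plan([(620,-60,160,82.3),(647.9,205.8,150,82.3)])
E
```

```text
t 10.25 tip [ 459.4 -306.6  159.8] jaw 82.3 open mm 55.3 j [-0.71  0.45  1.8   0.    0.89 -2.14]
(620, -60, 160, 82.3) [-2.00e-02  2.66e+01  1.26e+01] turn -0.0
(647.9, 205.8, 150, 82.3) [ 0.97 53.31 11.79] turn -0.0
```

{"method": "apply_moves", "body": {
  "series": [
    [0.9,[0,26.6,12.6],0],
    [0.9,[0,26.6,12.6],0],
    [0.9,[0,26.6,12.6],0],
    [0.9,[0,26.6,12.6],0],
    [0.9,[0,26.6,12.6],0],
    [0.9,[1,53.3,11.8],0],
    [0.9,[1,53.3,11.8],0],
    [0.9,[1,53.3,11.8],0],
    [0.9,[1,53.3,11.8],0],
    [0.9,[1,53.3,11.8],0],
    [0.9,[1,53.3,11.8],0],
    [0.9,[1,53.3,11.8],0],
    [0.9,[1,53.3,11.8],0]
  ]
}}

```text
t: 11.88
eef_pos: [648.4, 203.8, 339.7]
tcp_rot: [-2.474, 1.571, -2.611]
ft_force: [-0.5, -0.3, -1.4]
opening: 0.582
```

```bash
python3 - <<'E'
from h import *
plan([(647.9,205.8,21.5,82.3)])
E
```

```text
t 11.88 tip [648.4 203.8 149.7] jaw 82.2 open mm 55.3 j [ 0.21  0.63  1.48 -0.    1.03 -1.23]
(647.9, 205.8, 21.5, 82.3) [12.82  0.19 -0.08] turn -0.002
```

{"method": "apply_moves", "body": {
  "series": [
    [0.9,[5,0,0],0],
    [0.9,[10,0,0],0],
    [0.9,[12.2,0,0],0],
    [0.9,[12.8,0,0],0],
    [0.9,[12.8,0,0],0],
    [0.9,[12.8,0,0],0],
    [-0.7,[12.8,0,0],0],
    [-0.7,[12.8,0,0],0],
    [-0.7,[12.8,0,0],0],
    [-0.7,[10,0,0],0],
    [-0.7,[4,0,0],0],
    [-0.7,[-1,0,0],0],
    [-0.7,[-1,0,0],0],
    [-0.7,[-1,0,0],0]
  ]
}}

```text
t: 13.62
eef_pos: [647.9, 205.5, 349.2]
tcp_rot: [-2.921, 1.57, -3.056]
ft_force: [-0.8, -0.3, -0.4]
opening: 0.85
```

```bash
python3 - <<'E'
from h import *
plan([(625.9,-146.7,120,82.3)])
E
```

```text
t 13.62 tip [647.9 205.5 159.2] jaw 82.3 open mm 80.7 j [ 0.21  0.62  1.47  0.    1.05 -1.23]
(625.9, -146.7, 120, 82.3) [  3.92 -35.19   2.55] turn -0.0
```

{"method": "apply_moves", "body": {
  "series": [
    [-0.4,[0,-20,1.5],0],
    [-0.4,[0,-20,1.5],0],
    [-0.4,[0,-20,1.5],0],
    [-0.4,[3.9,-35.2,2.6],0],
    [-0.4,[3.9,-35.2,2.6],0],
    [-0.4,[3.9,-35.2,2.6],0],
    [-0.4,[3.9,-35.2,2.6],0],
    [-0.4,[3.9,-35.2,2.6],0],
    [-0.4,[3.9,-35.2,2.6],0],
    [-0.4,[3.9,-35.2,2.6],0]
  ]
}}

```text
t: 14.88
eef_pos: [626.8, -145.7, 310.9]
tcp_rot: [0.402, 1.571, 0.269]
ft_force: [-0.8, 1.0, -0.7]
opening: 0.702
```

```bash
python3 - <<'E'
from h import *
plan([(625.9,-146.7,3.5,82.3)])
c=snap('wrist','w3.png');print(proj(c,[625.9,-146.7,16]))
c=snap('top','t3.png'); print(proj(c,[647.9,205.8,68]))
cv2.imwrite('pics/m3.png',np.hstack([cv2.imread('pics/w3.png')[120:400,200:440],cv2.resize(cv2.imread('pics/t3.png')[120:290,110:310],(500,425))[:280]]))
E
```

```text
t 14.88 tip [ 626.8 -145.7  120.9] jaw 82.4 open mm 66.7 j [-0.33  0.62  1.6   0.    0.92 -1.77]
(625.9, -146.7, 3.5, 82.3) [11.74 -0.11 -0.08] turn 0.001
[311.4268215  200.15953577]
[211.42231281 157.51539447]
```

View pics/m3.png

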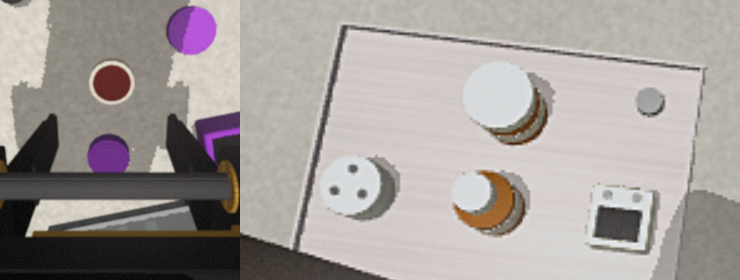

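The small dish is at wrist (312,203), about 2–3 px below the prediction. The jar lid looks 2–3 px right of its prediction in the top view, so I'll enlarge both.

```bash
python3 - <<'E'
from h import *
a=cv2.imread('pics/w3.png')[175:230,285:340]; b=cv2.imread('pics/t3.png')[135:185,190:240]
f=lambda i,k:cv2.resize(i,None,fx=k,fy=k,interpolation=cv2.INTER_CUBIC)
cv2.imwrite('pics/m4.png',np.hstack([cv2.copyMakeBorder(f(a,7),0,15,0,0,0),f(b,8)[:400]]))
E
```

```text
(no output)
```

View pics/m4.png

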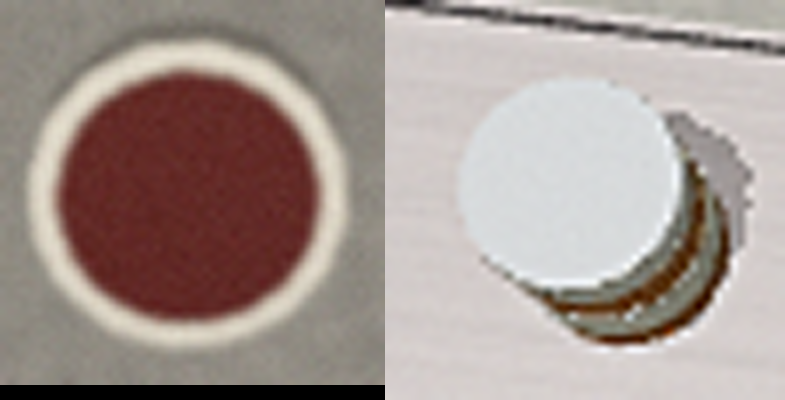

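The lid centre is at top (212.8,157.2) and the dish centre is at wrist (311.6,202.4).

```bash
python3 - <<'E'
from h import *
print(ray(np.load('pics/w3.png.npz'),311.6,202.4,16),ray(np.load('pics/t3.png.npz'),212.8,157.2,68))
plan([(626.8,-146.5,3.5,82.3)])
E
```

```text
[ 628.11097199 -146.83064871   16.        ] [648.52835176 203.08993105  68.        ]
t 14.97 tip [ 626.8 -146.1  120.9] jaw 82.3 open mm 66.0 j [-0.33  0.62  1.6   0.    0.92 -1.77]
(626.8, -146.5, 3.5, 82.3) [ 1.174e+01 -4.000e-02  1.000e-02] turn 0.001
```

{"method": "apply_moves", "body": {
  "series": [
    [-0.4,[5,0,0],0],
    [-0.4,[9,0,0],0],
    [-0.4,[11.2,0,0],0],
    [-0.4,[11.7,0,0],0],
    [-0.4,[11.7,0,0],0],
    [0.9,[11.7,0,0],0],
    [0.9,[11.7,0,0],0],
    [0.9,[11.7,0,0],0],
    [0.9,[11.7,0,0],0],
    [0.9,[11.7,0,0],0],
    [0.9,[9,0,0],0],
    [0.9,[3,0,0],0],
    [0.9,[-3,0,0],0],
    [0.9,[-3,0,0],0],
    [0.9,[-3,0,0],0]
  ]
}}

```text
t: 16.85
eef_pos: [626.3, -146.7, 340.1]
tcp_rot: [2.834, 1.57, 2.699]
ft_force: [-0.7, -0.4, -1.0]
opening: 0.455
```

```bash
python3 - <<'E'
from h import *
plan([(647.5,204,150,82.3)])
c=snap('wrist','w5.png')
cv2.imwrite('pics/w5c.png',c['image'][150:400,150:470,::-1])
E
```

```text
t 16.85 tip [ 626.3 -146.7  150.1] jaw 82.3 open mm 43.3 j [-0.33  0.58  1.58  0.    0.98 -1.77]
(647.5, 204, 150, 82.3) [ 2.000e-02  3.504e+01 -2.620e+00] turn -0.0
```

View pics/w5c.png

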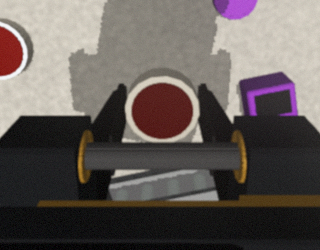

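The small dish is held level between the pads, with wrist crop centre (162,108). Now to the jar.

{"method": "apply_moves", "body": {
  "series": [
    [0.9,[0,35,-2.6],0],
    [0.9,[0,35,-2.6],0],
    [0.9,[0,35,-2.6],0],
    [0.9,[0,35,-2.6],0],
    [0.9,[0,35,-2.6],0],
    [0.9,[0,35,-2.6],0],
    [0.9,[0,35,-2.6],0],
    [0.9,[0,35,-2.6],0],
    [0.9,[0,35,-2.6],0]
  ]
}}

```text
t: 18.02
eef_pos: [648.1, 202.1, 340.2]
tcp_rot: [-2.75, 1.57, -2.886]
ft_force: [-0.4, 0.2, 0.5]
opening: 0.458
```

```bash
python3 - <<'E'
from h import *
c=snap('wrist','w6.png'); print(proj(c,[648,204.3,68]))
plan([(647.5,204.3,72,82.3)])
cv2.imwrite('pics/w6c.png',c['image'][150:400,150:470,::-1])
E
```

```text
[315.23894864 208.20510699]
t 18.07 tip [648.1 202.2 150.4] jaw 82.2 open mm 43.1 j [ 0.21  0.63  1.48 -0.    1.03 -1.23]
(647.5, 204.3, 72, 82.3) [ 7.84  0.2  -0.09] turn -0.002
```

View pics/w6c.png

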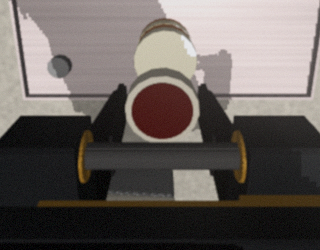

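The lid at crop (165,57), i.e. full (315,207), matches the predicted (315,208). Lowering.

{"method": "apply_moves", "body": {
  "series": [
    [0.9,[4,0.05,0],0],
    [0.9,[6.5,0.05,0],0],
    [0.9,[7.5,0.05,0],0],
    [0.9,[7.8,0.05,0],0],
    [0.9,[7.8,0.05,0],0],
    [0.9,[7.8,0.05,0],0],
    [0.9,[7.8,0.05,0],0],
    [-0.3,[7.8,0.05,0],0],
    [-0.3,[7.8,0.05,0],0],
    [-0.3,[7.8,0.05,0],0],
    [-0.3,[6,0.05,0],0],
    [-0.3,[2,0.05,0],0],
    [-0.3,[-4,0.05,0],0],
    [-0.3,[-4,0.05,0],0],
    [-0.3,[-4,0.05,0],0]
  ]
}}

```text
t: 19.95
eef_pos: [647.7, 203.9, 381.4]
tcp_rot: [0.451, 1.57, 0.316]
ft_force: [-0.3, -0.8, -0.8]
opening: 0.648
```

```bash
python3 - <<'E'
from h import *
plan([(610,0,160,40),(607.5,-318.4,130,-7.7),(607.5,-318.4,3.5,-7.7)])
E
```

```text
t 19.95 tip [647.7 203.9 191.4] jaw 82.3 open mm 61.6 j [ 0.21  0.59  1.44  0.    1.11 -1.23]
(610, 0, 160, 40) [  3.13 -20.71  -0.99] turn 0.738
(607.5, -318.4, 130, -7.7) [  6.12 -52.3    3.04] turn 1.57
(607.5, -318.4, 3.5, -7.7) [ 18.77 -52.3    3.03] turn 1.57
```

{"method": "apply_moves", "body": {
  "series": [
    [-1,[3,-20,-1],0.2],
    [-1,[3,-20,-1],0.4],
    [-1,[3,-20,-1],0.6],
    [-1,[3,-20,-1],0.8],
    [-1,[6,-52.3,3],1.0],
    [-1,[6,-52.3,3],1.2],
    [-1,[6,-52.3,3],1.4],
    [-1,[6,-52.3,3],1.57],
    [-1,[6,-52.3,3],1.57],
    [-1,[6,-52.3,3],1.57],
    [-1,[6,-52.3,3],1.57],
    [-1,[6,-52.3,3],1.57],
    [-1,[6,-52.3,3],1.57]
  ]
}}

```text
t: 21.58
eef_pos: [607.8, -316.7, 321.0]
tcp_rot: [2.709, 1.571, 1.006]
ft_force: [0.0, 1.4, 0.1]
opening: 0.999
```

```bash
python3 - <<'E'
from h import *
plan([(607.5,-318.4,3.5,-7.7)])
c=snap('wrist','w7.png');print(proj(c,[607.5,-318.4,18]))
t=snap('top','t7.png'); print(proj(t,[648,204.3,84]))
f=lambda i,k:cv2.resize(i,None,fx=k,fy=k,interpolation=cv2.INTER_CUBIC)
cv2.imwrite('pics/m7.png',np.hstack([c['image'][100:400,150:450,::-1],f(t['image'][135:185,190:240,::-1],8)[:300]]))
E
```

```text
t 21.57 tip [ 607.8 -316.7  131. ] jaw -7.6 open mm 94.9 j [-0.58  0.66  1.48  0.    1.   -0.44]
(607.5, -318.4, 3.5, -7.7) [ 1.275e+01 -1.000e-02  1.700e-01] turn 0.002
[311.03568024 200.24180326]
[210.10370468 155.15309218]
```

View pics/m7.png

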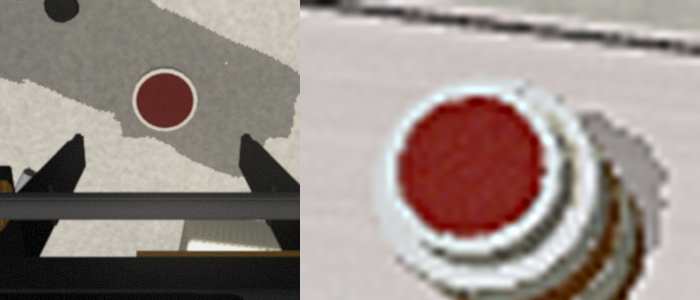

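The small dish sits centred on the lid: its red face is at top (210.9,155.2), with (210.1,155.2) predicted. The big dish is at wrist (314.5,200), within 4 mm and offset only along the jaws, which centre it. I'll grasp it.

{"method": "apply_moves", "body": {
  "series": [
    [-1,[5,0,0],0],
    [-1,[10,0,0],0],
    [-1,[12.2,0,0],0],
    [-1,[12.7,0,0],0],
    [-1,[12.7,0,0],0],
    [0.9,[12.7,0,0],0],
    [0.9,[12.7,0,0],0],
    [0.9,[12.7,0,0],0],
    [0.9,[12.7,0,0],0],
    [0.9,[12.7,0,0],0],
    [0.9,[12.7,0,0],0],
    [0.9,[10,0,0],0],
    [0.9,[4,0,0],0],
    [0.9,[-3,0,0],0],
    [0.9,[-3,0,0],0],
    [0.9,[-3,0,0],0]
  ]
}}

```text
t: 23.68
eef_pos: [607.2, -318.2, 350.4]
tcp_rot: [-2.179, 1.571, 2.399]
ft_force: [-0.7, 0.8, -0.5]
opening: 0.668
```

```bash
python3 - <<'E'
from h import *
plan([(560,0,160,-7.7),(495,337.8,160,-7.7)])
E
```

```text
t 23.68 tip [ 607.2 -318.2  160.4] jaw -7.7 open mm 63.5 j [-0.58  0.63  1.45  0.    1.06 -0.44]
(560, 0, 160, -7.7) [  0.05  -8.93 -30.9 ] turn 0.0
(495, 337.8, 160, -7.7) [ 5.000e-02 -1.988e+01 -6.351e+01] turn 0.0
```

{"method": "apply_moves", "body": {
  "series": [
    [0.9,[0,-8.9,-30.9],0],
    [0.9,[0,-8.9,-30.9],0],
    [0.9,[0,-8.9,-30.9],0],
    [0.9,[0,-8.9,-30.9],0],
    [0.9,[0,-8.9,-30.9],0],
    [0.9,[0,-8.9,-30.9],0],
    [0.9,[0,-19.9,-63.5],0],
    [0.9,[0,-19.9,-63.5],0],
    [0.9,[0,-19.9,-63.5],0],
    [0.9,[0,-19.9,-63.5],0],
    [0.9,[0,-19.9,-63.5],0],
    [0.9,[0,-19.9,-63.5],0],
    [0.9,[0,-19.9,-63.5],0],
    [0.9,[0,-19.9,-63.5],0],
    [0.9,[0,-19.9,-63.5],0]
  ]
}}

```text
t: 25.55
eef_pos: [495.6, 336.3, 350.3]
tcp_rot: [-0.857, 1.57, -2.564]
ft_force: [0.3, 0.2, -1.2]
opening: 0.665
```

```bash
python3 - <<'E'
from h import *
plan([(495,337.8,8,-7.7)])
c=snap('wrist','w8.png');print(proj(c,[581.2,326.1,40]),proj(c,[495,337.8,4]))
cv2.imwrite('pics/w8b.png',c['image'][:,:,::-1])
E
```

```text
t 25.55 tip [495.6 336.3 160.3] jaw -7.8 open mm 63.2 j [ 0.49  0.51  1.68 -0.    0.94  0.62]
(495, 337.8, 8, -7.7) [15.23 -0.07 -0.14] turn -0.001
[398.24324678 195.01001437] [310.68871282 186.34861169]
```

View pics/w8b.png

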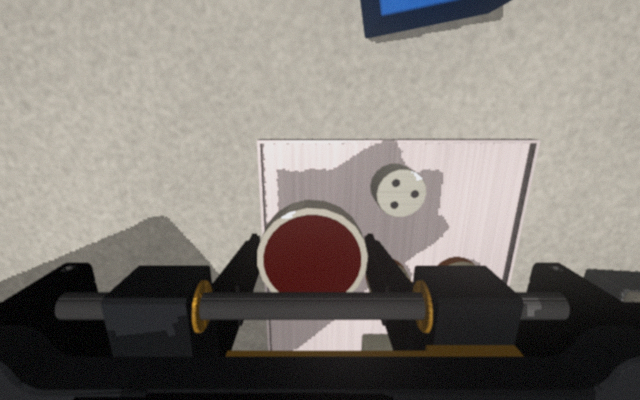

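The sensor top is at (401,192), with (398,195) predicted, so it agrees within about 3 mm. The big dish is held level at (313,256). Lowering now, then opening only partly to clear the front rim.

{"method": "apply_moves", "body": {
  "series": [
    [0.9,[5,0.1,0],0],
    [0.9,[10,0.1,0],0],
    [0.9,[13.5,0.1,0],0],
    [0.9,[15,0.1,0],0],
    [0.9,[15.2,0.1,0],0],
    [0.9,[15.2,0.1,0],0],
    [0.9,[15.2,0.1,0],0],
    [-0.6,[15.2,0.1,0],0],
    [-0.6,[15.2,0.1,0],0],
    [-0.6,[15.2,0.1,0],0],
    [-0.6,[13.5,0.1,0],0],
    [-0.6,[9,0.1,0],0],
    [-0.6,[3,0.1,0],0],
    [-0.6,[-4,0.1,0],0],
    [-0.6,[-8,0.1,0],0],
    [-0.6,[-8,0.1,20],0],
    [-0.6,[-8,0.1,40],0],
    [-0.6,[-8,0.1,40],0],
    [-0.6,[-8,0.1,60],0],
    [-0.6,[-8,0.1,60],0]
  ]
}}

```text
t: 28.1
eef_pos: [453.3, 26.0, 432.0]
tcp_rot: [1.64, 1.569, -0.065]
ft_force: [0.6, -0.2, 0.0]
opening: 0.798
```

```bash
python3 - <<'E'
from h import *
plan([(500,-100,230,-7.7)])
E
```

```text
t 28.1 tip [453.3  26.  242. ] jaw -7.7 open mm 75.8 j [-0.09  0.21  1.92  0.    1.    0.05]
(500, -100, 230, -7.7) [ 1.2   6.31 11.87] turn 0.001
```

{"method": "apply_moves", "body": {
  "series": [
    [-0.6,[1,6,20],0],
    [-0.6,[1,6,40],0],
    [-0.6,[1,6,40],0],
    [-0.6,[1,6,40],0],
    [-0.6,[1,6,40],0],
    [-0.6,[1,6,40],0],
    [-0.6,[1,6,40],0],
    [-0.6,[1,6,40],0],
    [-0.6,[1,6,40],0],
    [-0.6,[1,6,40],0],
    [-0.6,[1,6,40],0],
    [-0.6,[1,6,40],0]
  ]
}}

```text
t: 29.6
eef_pos: [460.4, -376.2, 420.9]
tcp_rot: [1.307, 1.571, -0.397]
ft_force: [-0.4, 0.3, -0.0]
opening: 0.799
```

```bash
python3 - <<'E'
from h import *
t=snap('top','t9.png'); s=snap('scene','s9.png'); print(monitor.state()['eef_pos'])
f=lambda i,k:cv2.resize(i,None,fx=k,fy=k,interpolation=cv2.INTER_CUBIC)
cv2.imwrite('pics/t9c.png',f(t['image'][120:290,110:310,::-1],3.5)); 
cv2.imwrite('pics/s9c.png',f(s['image'][120:270,200:480,::-1],2.8))
E
```

```text
[ 460.40385775 -376.47943832  420.77839479]
```

View pics/t9c.png

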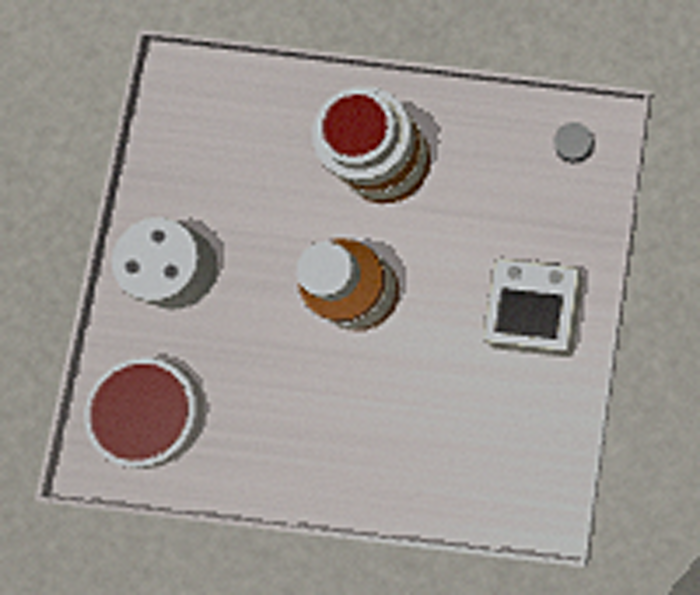

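View pics/s9c.png

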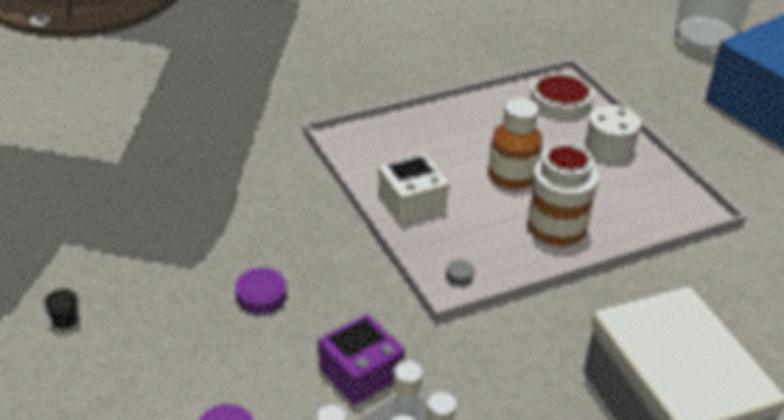

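Everything stands upright. The top crop shows the bottle cap at (325,268), the small dish at (356,126), the big dish at (141,411) and the puck unmoved at (574,141). The stopper is still standing in the scene view. I'll run a numeric check and then hand in.

```bash
python3 - <<'E'
from h import *
c=np.load('pics/t9.png.npz')
f=lambda u,v,z: ray(c,110+(u+.5)/3.5-.5,120+(v+.5)/3.5-.5,z)[:2]
a=-.133; X=np.array([np.cos(a),np.sin(a)]);Y=np.array([-X[1],X[0]])
S=f(155,259,40);L=f(532,303,40);T=(S+L)/2
P=dict(bottle=f(325,268,84),small=f(356,126,84),big=f(141,411,22),jar=np.array([648.3,203.8]),sensor=S,logger=L)
for k,p in P.items(): print(k,p.round(1),'tray',((p-T)@X).round(1),((p-T)@Y).round(1))
n=np.linalg.norm; print(n(P['bottle']-L),n(P['bottle']-S),n(P['jar']-P['bottle']),n(P['small']-P['jar']),(P['big']-S)@X,(P['big']-S)@Y)
d=cv2.absdiff(cv2.imread('pics/top0.png'),cv2.imread('pics/t9.png')).max(2)
print('stopper/puck diff',d[205:228,408:432].mean(),d[150:170,264:284].mean())
E
```

```text
bottle [566.4 215.5] tray -0.2 -1.6
small [647.  201.8] tray 81.5 -4.5
big [495.  335.5] tray -86.9 107.8
jar [648.3 203.8] tray 82.5 -2.3
sensor [581.2 326.1] tray -0.2 110.0
logger [552.5 108. ] tray 0.2 -110.0
108.38942697743617 111.52129121041477 82.7529750744276 2.375587728012087 -86.69065309525944 -2.1353977242470985
stopper/puck diff 8.248188405797102 9.3375
```

```bash
python3 -c "
from h import *
print(job.job_done())"
```

```text
the job is handed in; nothing more can be done
None
```

I loaded the tray in about 30 s of robot time and handed the job in. Everything has been released and the gripper is well clear.

My last measurements, against what the task allows:

| Check | Measured | Allowed |
|---|---|---|
| Bottle to logger / to sensor block | 108 / 112 mm | below 123 mm |
| Bottle off the logger–sensor line | under 1 mm | 15 mm |
| Jar to bottle, centre to centre | 83 mm | 67–97 mm |
| Jar off the tray midline | 2 mm | 22 mm |
| Small dish to jar centre | about 2 mm | 12 mm |
| Large dish in front of sensor block, centre to centre | 87 mm | 72–102 mm |
| Large dish sideways from sensor block | 2 mm | 15 mm |

- **Upright:** all four parts look upright in the final top and scene pictures.
- **Bystanders:** the puck is at the same pixel as at the start. The stopper is still standing in the final scene picture, but I did not re-measure its position. A before-and-after pixel comparison showed only small differences for both.
- **Disagreements:** in two places the wrist or top view differed from my predictions by 2–4 mm (the sensor block, and the jar after I released it). I used the average for the jar. The sensor figures above come from the top camera, and the wrist view put the block about 3 mm off, still inside the limits. No check failed.

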